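# Tamp the heaped ingots level in the sample bin

## Task

Two of the five ingots in the steel sample bin are heaped on top of the others: take the tamper by its red grip and work them down with it, without forcing them, until all five lie level in one layer on the bin's floor, and finish with a steady press of about 25 N, held for a second, on one ingot of the level layer. Do not touch the ingots with the gripper. Then stand the tamper upright on the bench beside the bin and let go, leaving the bottle, the tin and the steel sample where they are.

Things in the scene. Friction and masses are not known exactly. Their poses are not given: they have to be found in the camera images.
- bin: open dark steel sample bin, fixed to the bench: 82 mm outside along its x, 240 mm along its y, 60 mm high, walls and floor 4 mm thick (inside 74 x 232 mm). Origin: centre of its underside; z up. The ingots lie in one row along y; five side by side take 220 of the 232 mm.
- bin_in (a point): centre of the bin's inner floor, same axes as the bin.
- ingot1_center (a point): centre of one of five identical smooth cast aluminium ingots: a regular six-sided bar 64 mm long, 44 mm across corners, 38 mm across flats, about 0.23 kg, lying crosswise in the bin (its own x along the bin's x). The centre is 19 mm above the bin's inner floor when the ingot lies on the floor on any flat, as this one does at the start.
- ingot2_center (a point): centre of another ingot, as ingot1: starts on the floor with gaps to its neighbours. Which of ingots 1 to 3 lies where varies.
- ingot3_center (a point): centre of another ingot, as ingot1 and ingot2: starts on the floor.
- ingot4_center (a point): centre of another ingot that starts heaped: wedged over the gap between two floor ingots, 33 to 45 mm above the inner floor. Pressed down (5 to 40 N by friction) it drives them apart along the bin and sinks; this may lift the other heaped ingot. If it jams, do not go past about 40 N: work the pressed foot to and fro some 10 mm along the bin.
- ingot5_center (a point): centre of another such ingot, which starts heaped over the other gap and behaves as ingot4.
- tamper: hand tamper, 0.40 kg, standing upright: square steel foot 54 x 54 mm, 14 mm thick; round stem 18 mm; black collar 44 x 44 mm, 75 to 83 mm above the foot's underside; above it a red square grip 24 x 24 mm, 83 to 147 mm. Origin: centre of the foot's underside; z up; all sides along x and y. Fingertips holding the grip just above the collar can bear down on it.
- bottle: white bottle with red cap, 64 mm diameter, 170 mm high, standing; origin at the centre of its underside. Leave it alone. It and the tamper stand on opposite sides of the bin, either way round.
- tin: aluminium sample tin, 72 mm diameter, 50 mm high; origin at the centre of its underside. Leave it alone.
- puck: steel reference sample, a slightly tapered disc 54 mm diameter, 36 mm high; origin at the centre of its underside. Leave it alone.
Mind the look-alikes: they are no part of the job. Leave any turquoise look-alike of the part that bears ingot3_center alone.

How it is judged:
By the outcome, as a careful person would: the job done as asked, in the order asked, and still so for the second after the job is handed in, with the robot touching nothing.
It also fails if it takes over 58 s, if anything falls off the work surface, if the arm or the gripper's body presses on something with over 40 N, if the wrist force passes 120 N, or if a joint passes its speed limit or range.

## Robot

A 6-joint arm with a two-finger parallel gripper is mounted at the origin on the work surface. World frame = base frame: x ahead of the robot, y to its left, z up, the work surface at z = 0. Lengths are in mm, angles in rad, forces in N, time in s.
With the tool pointing down it reaches from about 300 to 875 mm from the base axis. Payload 6.4 kg.
Tool frame: the origin (TCP) lies at the very end of the fingers, on their centre line; the grasp point (between the pads) lies 19 mm behind it; z points along the fingers, y is the line along which they close (so a half turn about z gives the same grasp; the last joint's range is limited). The gripper opens to 85 mm and grips with 20 to 120 N. Pads are 22 mm wide; open, the fingers measure 114 mm over their backs; the gripper's body (76 mm by 85 mm) begins 54 mm behind the grasp point. The pads swing forward as they close: fully open they stand 13 mm farther back than shut.
Start: joints at [-1.363, 0.181, 1.607, -0, 1.354, -0.206], TCP at [231.22, -526.478, 231.288] pointing down, gripper open.
Joint ranges: [-2.99, 2.99], [-0.89, 2.07], [0.3, 2.58], [-1.14, 4.28], [0, 2.63], [-3.12, 3.12]. Speed limits (rad/s): [2.57, 2.57, 3.01, 3.14, 3.14, 3.14].

## Interface

Orientations are given as a unit quaternion [x, y, z, w].
In Python, from rig import manip gives the robot as it stands. Calls block until the motion is done:
- manip.reach(position, orientation): joint-space move of the TCP to a pose.
- manip.servo_line(position, frame=None, vel=150, guard=None): straight line of the TCP; frame=None keeps the orientation; vel is the mean speed in mm/s. With guard (N) it stops when the force on the tool has changed by that much, and returns True; else False.
- manip.move_joints(angles): joint-space move.
- manip.release() and manip.close(): open the fingers fully, or close them until they stop; the grip force is fixed at half the most.
- manip.wait(seconds).
- manip.ik(position, orientation): joint angles nearest the present ones, or None.
- manip.capture(name): name is "side" or "top"; returns a dict with "img" (400x640x3 uint8, red, green, blue), "camera_matrix" (3x3 intrinsics, pixels), "xyz" and "attitude" of the camera in the world. Camera axes: x right, y up, looking along -z (the intrinsics and any distortion apply to the point x, -y, -z); pixel columns grow to the right and rows downward; lengths in mm; the calibration is good to about 2 mm. A picture is of the moment at which its call begins. There is no depth.
A pose or a line that the arm cannot do raises manip.MotionError and nothing moves.
- manip.close_job(): hands the job in; it is judged then, once.
Readings, each from a call of its own:
- manip.read_time(): time.
- manip.read_joints(): joint angles.
- manip.read_joint_vel(): joint speeds.
- manip.read_effort(): joint torques, N m.
- manip.read_tool_pos(): TCP position.
- manip.read_ee_rot(): TCP orientation.
- manip.read_wrist_force(): force on the tool from outside, world axes, zero at the start.
- manip.read_ft_torque(): the same for the moment, N m.
- manip.read_width(): opening from 0.0 (shut) to 1.0 (fully open).
- manip.read_gripper_force(): force on a finger pad.
Only numpy, scipy, OpenCV 4.12 (cv2) and the standard library are available. Lean on these libraries where they do the work, as an engineer would, in place of code of your own. Each camera call takes 0.05 s, during which the arm holds its last target. There are 200 camera calls.

## Working session

There is one attempt and no reset: what is moved stays moved. The work goes in short steps, each a Python script; the robot and the scene stay as the last script left them, time stands still between calls to the robot, and variables do not carry over. Pictures are saved under pics/ and viewed, at most 10 in all, crops included, and the job is handed in when it is done.

```bash
mkdir -p pics; ls; python3 - <<'E'
from rig import manip
import cv2
for n in("side","top"):
    c=manip.capture(n);cv2.imwrite(f"pics/{n}0.png",c["img"][:,:,::-1])
    print({k:(v if k!="img" else 0) for k,v in c.items()})
E
```

```text
pics
{'img': 0, 'camera_matrix': array([[403.93869813,   0.        , 319.80528027],
       [  0.        , 403.93869813, 195.5497022 ],
       [  0.        ,   0.        ,   1.        ]]), 'xyz': array([429.80376435, 809.94801731, 786.01636304]), 'attitude': array([-0.02866579,  0.40588642,  0.90961945, -0.08382691])}
{'img': 0, 'camera_matrix': array([[493.03521018,   0.        , 313.03262537],
       [  0.        , 493.03521018, 200.74875733],
       [  0.        ,   0.        ,   1.        ]]), 'xyz': array([ 338.6006442 ,   16.94882304, 1095.17633466]), 'attitude': array([-0.07114762,  0.08342616,  0.73913371, -0.66457463])}
```

View pics/top0.png

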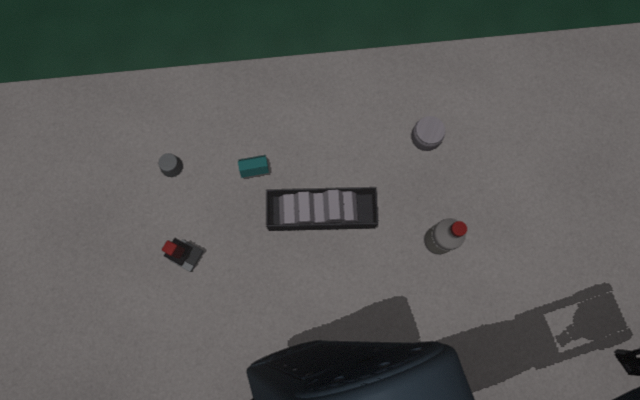

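View pics/side0.png

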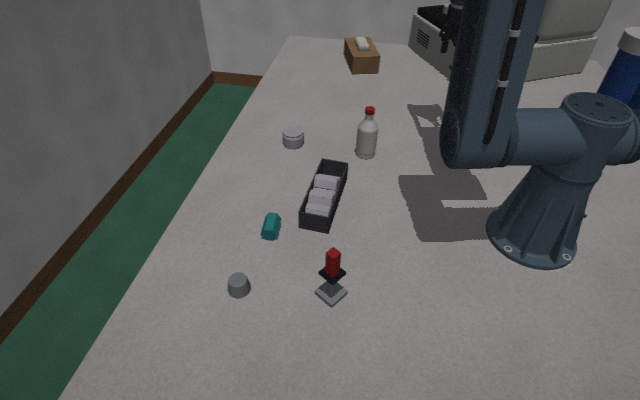

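Top view: tamper's red grip is at (171,248) and its foot at (190,262). The bin is at (322,209) with five light ingots in x 280–355 and a gap on the right. Bottle (450,233), tin (429,132), puck (170,164).
What could be taken for the tamper's grip: the red tamper grip at (171,248) and the red bottle cap at (458,229). I choose the grip with the black collar and steel foot. For the ingots: the light bars in the bin, and the turquoise look-alike at (253,166), which I leave alone.

```bash
cat > h.py <<'E'
from rig import manip
import numpy as np, cv2
from scipy.spatial.transform import Rotation as R
def ray(c,uv):
    uv=np.atleast_2d(np.asarray(uv,float)); K=c["camera_matrix"]
    d=np.c_[(uv[:,0]-K[0,2])/K[0,0],-(uv[:,1]-K[1,2])/K[1,1],-np.ones(len(uv))]
    return R.from_quat(c["attitude"]).apply(d)
def plane(c,uv,z):
    d=ray(c,uv); o=c["xyz"]; return o+d*((z-o[2])/d[:,2])[:,None]
def tri(c1,u1,c2,u2):
    A=np.zeros((3,3));b=np.zeros(3)
    for c,u in((c1,u1),(c2,u2)):
        d=ray(c,u)[0];d/=np.linalg.norm(d);P=np.eye(3)-np.outer(d,d);A+=P;b+=P@c["xyz"]
    return np.linalg.solve(A,b)
def proj(c,p):
    q=R.from_quat(c["attitude"]).inv().apply(np.atleast_2d(p)-c["xyz"]);K=c["camera_matrix"]
    return np.c_[K[0,2]+K[0,0]*q[:,0]/-q[:,2],K[1,2]-K[1,1]*q[:,1]/-q[:,2]]
def blob(m,x0,y0,x1,y1):
    z=np.zeros_like(m,np.uint8); z[y0:y1,x0:x1]=m[y0:y1,x0:x1]
    cs,_=cv2.findContours(z,cv2.RETR_EXTERNAL,cv2.CHAIN_APPROX_NONE)
    return max(cs,key=cv2.contourArea)[:,0]
def red(i): i=i.astype(int);return (i[...,0]>80)&(i[...,0]>2*i[...,1])
def down(a): # tool down; closing axis (tool y) at world angle a
    y=np.array([np.cos(a),np.sin(a),0]);z=np.array([0,0,-1.]);return R.from_matrix(np.c_[np.cross(y,z),y,z]).as_quat()
E
python3 - <<'E'
from h import *
t=manip.capture("top");s=manip.capture("side")
a=blob(red(t["img"]),140,220,220,290);b=blob(red(s["img"]),300,230,360,310)
print("grip",tri(t,a.mean(0),s,b.mean(0)),len(a),len(b))
r=cv2.minAreaRect(plane(t,a,147)[:,:2].astype(np.float32));print("gripTop",r)
g=t["img"].max(2)
m=(g<60)
k=blob(m,255,178,390,238)
for z in(60,):
    r=cv2.minAreaRect(plane(t,k,z)[:,:2].astype(np.float32));print("bin",r)
k=blob(m,150,230,215,280);r=cv2.minAreaRect(plane(t,k,83)[:,:2].astype(np.float32));print("collar",r)
k=blob(s["img"].max(2)>0,0,0,1,1)
i=t["img"]
A=cv2.resize(i[180:240,255:390],None,fx=5.9,fy=5.9,interpolation=cv2.INTER_CUBIC)[:,:796]
B=np.hstack([cv2.resize(i[228:278,150:216],None,fx=4.5,fy=4.5),cv2.resize(s["img"][150:235,290:355],None,fx=225/85,fy=225/85),cv2.resize(s["img"][240:310,305:355],None,fx=225/70,fy=225/70)])
B=np.pad(B,((0,0),(0,796-B.shape[1]),(0,0)))
cv2.imwrite("pics/crop1.png",np.clip(np.vstack([A,B])*1.6,0,255).astype(np.uint8)[:,:,::-1])
E
```

```text
grip [486.97026379 275.50360635 145.72929987] 33 28
gripTop ((486.0279541015625, 275.3470458984375), (20.385169982910156, 21.156574249267578), 55.94059371948242)
bin ((548.655029296875, -29.850570678710938), (238.0718231201172, 89.78057098388672), 85.16905975341797)
collar ((481.351318359375, 262.779052734375), (68.08568572998047, 49.30221176147461), 56.35564041137695)
```

View pics/crop1.png

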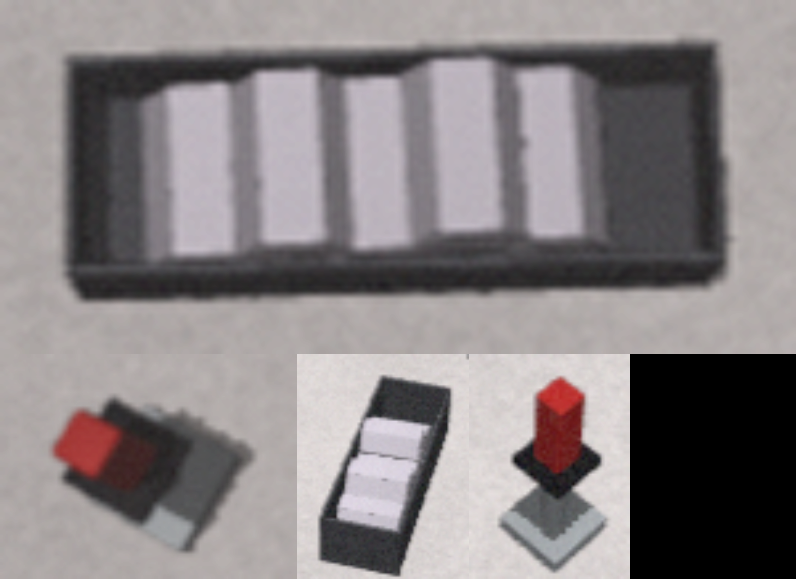

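Crop: the tamper is confirmed (red grip, black collar, steel foot). The ingot top faces in the crop are floor x=203, heaped 290, floor 378, heaped 467, floor 555. Next, the bin and ingot positions and a check of the tamper's foot.

```bash
python3 - <<'E'
from h import *
np.set_printoptions(precision=1,suppress=True)
t=manip.capture("top");f=5.9
c=np.array([[68,60],[716,44],[722,255],[70,265]])/f+[255,180]
P=plane(t,c,60)[:,:2];print(P,P.mean(0),np.linalg.norm(P-np.roll(P,1,0),axis=1))
r=cv2.minAreaRect(P.astype(np.float32));u=(P[0]+P[3]-P[1]-P[2]);th=np.arctan2(u[1],u[0]);print("binYaxis",np.degrees(th))
C=P.mean(0);ey=u/np.linalg.norm(u);ex=np.array([ey[1],-ey[0]])
for p,z in(((203,168),42),((290,157),62),((378,163),42),((467,147),62),((555,153),42)):
    w=plane(t,np.array(p)/f+[255,180],z)[0,:2]-C;print("ingot",z,w@ex,w@ey)
# foot corners seen in top view
F=plane(t,np.array([[182/4.5+150,196/4.5+228],[252/4.5+150,101/4.5+228]]),7)[:,:2];print("foot",F,np.linalg.norm(F[0]-F[1]),np.degrees(np.arctan2(*(F[1]-F[0])[::-1])))
s=manip.capture("side")
q=np.array([[502,522],[606,521],[556,570]])-[469,354]
Q=plane(s,q*70/225+[305,240],7)[:,:2];print("footside",Q,(Q[0]+Q[1])/2)
G=plane(s,(np.array([[561,394]])-[469,354])*70/225+[305,240],147);print("gripside",G)
for nm,(x,y,z) in dict(g=(485,274,90),b=(*C,150)).items():
  for a in(-34,56,-5,85,-5+180,85-180,146,-124):
    o=manip.ik([x,y,z],down(np.radians(a)));print(nm,a,None if o is None else np.array(o))
print(manip.read_time())
E
```

```text
[[ 601.6   83.9]
 [ 582.7 -153.1]
 [ 504.5 -144.7]
 [ 525.7   89.7]] [553.6 -31.1] [ 76.1 237.7  78.6 235.4]
binYaxis 85.12742317971232
ingot 42 0.40063071066847794 70.32506174034722
ingot 62 -0.32553551394369845 37.94544173803664
ingot 42 0.9599191210097339 5.611290840386962
ingot 62 2.0676871476386647 -26.411281046699237
ingot 42 3.3954877977160947 -60.00911430162192
foot [[449.9 268.5]
 [492.6 232. ]] 56.18304353169445 -40.60030968954248
footside [[522.1 281.6]
 [449.7 267. ]
 [478.5 312.9]] [485.9 274.3]
gripside [[486.3 275.  147. ]]
g -34 [ 0.3  0.3  1.8 -0.   1.1  0.9]
g 56 [ 0.3  0.3  1.8 -0.   1.1 -0.7]
g -5 [ 0.3  0.3  1.8 -0.   1.1  0.4]
g 85 [ 0.3  0.3  1.8 -0.   1.1 -1.2]
g 175 [ 0.3  0.3  1.8 -0.   1.1 -2.8]
g -95 [ 0.3  0.3  1.8 -0.   1.1  2. ]
g 146 [ 0.3  0.3  1.8 -0.   1.1 -2.2]
g -124 [ 0.3  0.3  1.8 -0.   1.1  2.5]
b -34 [-0.3  0.2  1.7 -0.   1.2  0.3]
b 56 [-0.3  0.2  1.7 -0.   1.2 -1.2]
b -5 [-0.3  0.2  1.7 -0.   1.2 -0.2]
b 85 [-0.3  0.2  1.7 -0.   1.2 -1.8]
b 175 [-0.3  0.2  1.7 -0.   1.2  3. ]
b -95 [-0.3  0.2  1.7 -0.   1.2  1.4]
b 146 [-0.3  0.2  1.7 -0.   1.2 -2.8]
b -124 [-0.3  0.2  1.7 -0.   1.2  1.9]
0.3
```

```bash
python3 - <<'E'
from h import *
a=np.radians(-34)
manip.reach([486,275,240],down(a));print(manip.read_time())
manip.servo_line([486,275,87],vel=150)
manip.close();print(manip.read_time(),manip.read_width(),manip.read_gripper_force(),manip.read_tool_pos(),manip.read_wrist_force())
manip.servo_line([486,275,210],vel=150)
print(manip.read_time(),manip.read_width(),manip.read_wrist_force())
t=manip.capture("top");s=manip.capture("side")
i=np.hstack([cv2.resize(t["img"][160:300,110:300],None,fx=2,fy=2),cv2.resize(s["img"][110:310,250:450],None,fx=1.4,fy=1.4)])
cv2.imwrite("pics/held.png",np.clip(i*1.6,0,255).astype(np.uint8)[:,:,::-1])
E
```

```text
3.25
5.0083 0.2739110488495397 57.66486167907715 [486.41528418 274.99840788  87.33585759] [ 0.96215629 -0.27072579  2.34003918]
5.975 0.2787561883671541 [-0.31764375 -0.87684655 -3.54328814]
```

View pics/held.png

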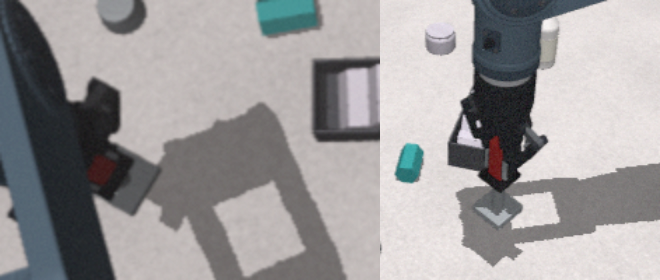

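The tamper is held level by the grip. Next: carry it over and press heaped ingot B (bin y about -26), with a force guard.

```bash
cat >> h.py <<'E'
C=np.array([553.6,-31.1]);TH=np.radians(85.1);EY=np.array([np.cos(TH),np.sin(TH)]);EX=np.array([EY[1],-EY[0]])
QB=down(TH-np.pi/2)
def at(y,z,x=1.): return [*(C+x*EX+y*EY),z]
def st(tag=""):
    p=np.array(manip.read_tool_pos());w=p[:2]-C
    print(tag,"t%.2f"%manip.read_time(),"bx %.1f by %.1f z %.1f"%(w@EX,w@EY,p[2]),np.round(manip.read_wrist_force(),1),flush=True)
E
python3 - <<'E'
from h import *
manip.reach(at(-27,210),QB);st("over")
manip.servo_line(at(-27,168),vel=120);st("near")
for k in range(2):
    g=manip.servo_line(at(-27,132),vel=15,guard=25);st(f"press {g}")
    if not g: break
E
```

```text
over t7.36 bx 0.8 by -26.2 z 209.7 [-0.6  0.9 -4.1]
near t7.86 bx 1.0 by -26.4 z 168.0 [-0.2 -0.4 -4. ]
press False t10.41 bx 2.8 by -29.5 z 135.2 [-5.3 -6.5 12.3]
```

```bash
python3 - <<'E'
from h import *
g=manip.servo_line(at(-28,128),vel=12,guard=18);st(f"press {g}")
s=manip.capture("side")
p=proj(s,[[*C,40]])[0].astype(int);print(p)
i=cv2.resize(s["img"][110:310,230:430],None,fx=3,fy=3,interpolation=cv2.INTER_CUBIC)
cv2.imwrite("pics/pB.png",np.clip(i*1.6,0,255).astype(np.uint8)[:,:,::-1])
E
```

```text
press False t10.90 bx 2.8 by -30.4 z 130.9 [-5.1 -5.6 11.7]
[324 190]
```

View pics/pB.png

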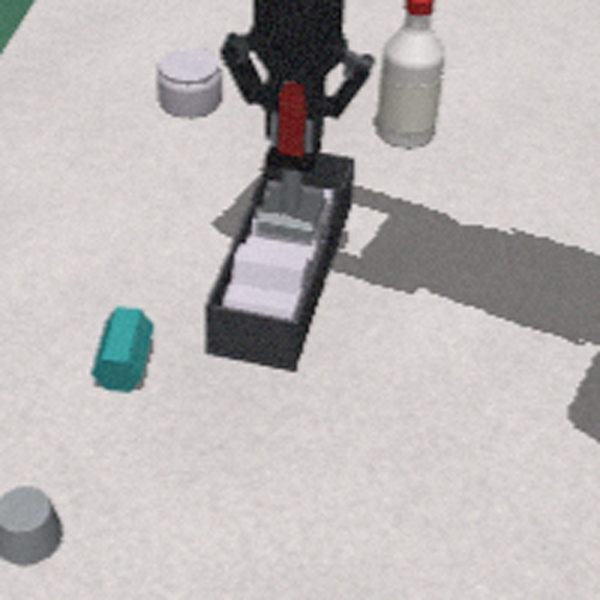

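The side view shows the foot in the bin pressing B and the other heaped ingot still up at (272,260). I keep going down.

```bash
python3 - <<'E'
from h import *
for z in (126,124,122):
    g=manip.servo_line(at(-28,z),vel=12,guard=14);st(f"press {g} {z}")
    if g: break
manip.servo_line(at(-28,168),vel=120);st("up")
t=manip.capture("side")
manip.servo_line(at(-28,200,-60),vel=150)
i=cv2.resize(t["img"][140:250,270:380],None,fx=3.5,fy=3.5,interpolation=cv2.INTER_CUBIC)
t=manip.capture("top");j=cv2.resize(t["img"][180:240,255:390],None,fx=2.9,fy=385/60,interpolation=cv2.INTER_CUBIC)
cv2.imwrite("pics/pB2.png",np.clip(np.hstack([i[:385],j[:385]])*1.6,0,255).astype(np.uint8)[:,:,::-1])
E
```

```text
press False 126 t11.27 bx 3.2 by -30.2 z 129.4 [-5.3 -5.8 14.5]
press True 124 t11.47 bx 3.2 by -30.7 z 129.4 [-1.1 -0.9  4.5]
up t11.96 bx 0.9 by -27.9 z 167.8 [-0.8  0.2 -4. ]
```

View pics/pB2.png

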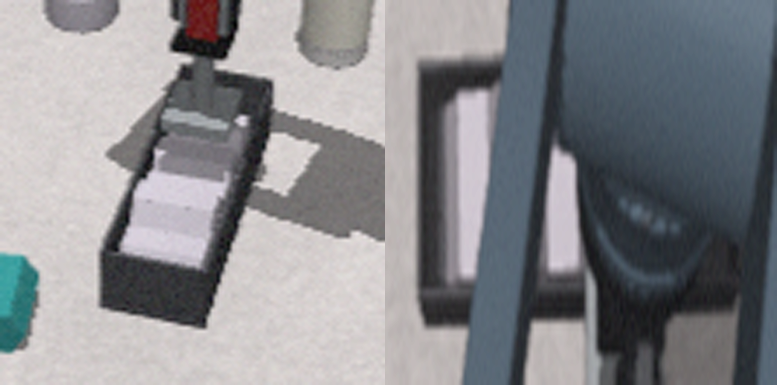

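Side view: B is down under the foot and A is still up at crop (180,188). Now I locate A, press it, and watch the force.

```bash
python3 - <<'E'
from h import *
s=manip.capture("side")
for nm,p,zs in(("A",(180,188),(62,66,70)),("first",(165,245),(42,)),("mid",(205,150),(42,))):
    for z in zs:
        w=plane(s,np.array(p)/3.5+[270,140],z)[0,:2]-C;print(nm,z,round(w@EX,1),round(w@EY,1))
w=plane(s,np.array((180,188))/3.5+[270,140],64)[0,:2]-C;y=float(w@EY)
if not 25<y<60: raise SystemExit("check")
manip.servo_line(at(y,200),vel=200);manip.servo_line(at(y,172),vel=120);st("near")
for z in (160,150,145,140,136,132,129):
    g=manip.servo_line(at(y,z),vel=18,guard=22);st(f"press {g} {z}")
    if g or manip.read_wrist_force()[2]>28: break
E
```

```text
A 62 -0.0 39.0
A 66 -1.1 43.3
A 70 -2.2 47.7
first 42 -0.3 83.0
mid 42 -2.3 -33.4
near t13.71 bx 0.1 by 40.6 z 171.4 [-0.5 -0.5 -3.2]
press False 160 t14.53 bx 1.1 by 41.2 z 160.0 [ 0.5 -0.2 -2.5]
press False 150 t15.23 bx 1.0 by 41.2 z 150.0 [-0.5  0.2 -4.7]
press False 145 t15.66 bx 1.8 by 41.7 z 145.8 [0.4 3.5 2.9]
press False 140 t16.08 bx 2.1 by 41.9 z 141.3 [0.4 5.7 6.7]
press False 136 t16.46 bx 2.1 by 41.8 z 137.2 [1.5 5.2 6.2]
press False 132 t16.83 bx 2.5 by 41.6 z 134.0 [-0.4  4.3  9.9]
press False 129 t17.15 bx 3.0 by 40.8 z 131.7 [-1.4  2.5 14. ]
```

```bash
python3 - <<'E'
from h import *
for z in (127,125,123,121):
    g=manip.servo_line(at(41.2,z),vel=12,guard=14);st(f"press {g} {z}")
    if g or manip.read_wrist_force()[2]>25: break
manip.wait(0.3);st("hold")
manip.servo_line(at(41,165),vel=120)
manip.servo_line([486,200,215],vel=200);st("away")
t=manip.capture("top");s=manip.capture("side")
i=cv2.resize(s["img"][145:240,285:365],None,fx=4,fy=4,interpolation=cv2.INTER_CUBIC)
j=cv2.resize(t["img"][180:240,255:390],None,fx=3.5,fy=380/60,interpolation=cv2.INTER_CUBIC)
cv2.imwrite("pics/pA.png",np.clip(np.hstack([i,j])*1.6,0,255).astype(np.uint8)[:,:,::-1])
E
```

```text
press False 127 t17.47 bx 3.3 by 40.2 z 130.1 [-0.3  0.2 16.4]
press True 125 t17.68 bx 3.4 by 40.2 z 129.8 [-0.5  1.6  5.8]
hold t17.98 bx 3.4 by 40.2 z 129.8 [-0.7  0.2  5.4]
away t19.62 bx -87.0 by 223.8 z 214.6 [ 0.5 -0.1 -3.9]
```

View pics/pA.png

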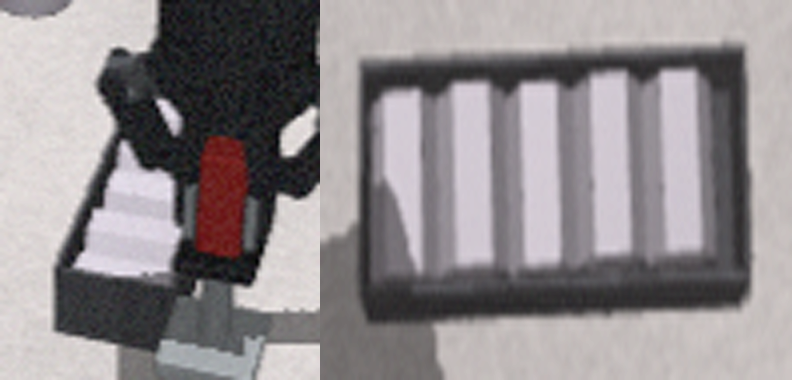

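Top view: five top faces at crop x≈402, 474, 541, 611, 680, close to evenly spaced. Now precise positions and spacing at z=42.

```bash
python3 - <<'E'
from h import *
t=manip.capture("top");g=cv2.cvtColor(t["img"],cv2.COLOR_RGB2GRAY).astype(np.float32)
# profile along bin y at z=42, sampled at three bx
ys=np.arange(-118,118,0.5)
for x in(8,14,20):
    uv=proj(t,[at(y,42,x) for y in ys]).astype(np.float32)
    p=cv2.remap(g,uv[None,:,0],uv[None,:,1],cv2.INTER_LINEAR)[0]
    th=(p>0.83*np.percentile(p,90)).astype(int);d=np.diff(np.r_[0,th,0]);a=np.where(d>0)[0];b=np.where(d<0)[0]
    print(x,[(round((ys[i]+ys[j-1])/2,1),round((j-i)/2,1)) for i,j in zip(a,b) if j-i>10], [round(p[i:j].mean()) for i,j in zip(a,b) if j-i>10])
# ends of each top face along bx
E
```

```text
8 [(np.float64(-78.2), np.float64(22.0)), (np.float64(-34.8), np.float64(22.0)), (np.float64(9.0), np.float64(22.5)), (np.float64(51.8), np.float64(22.0)), (np.float64(95.2), np.float64(23.0))] [124, 125, 127, 126, 126]
14 [(np.float64(-78.0), np.float64(22.5)), (np.float64(-34.2), np.float64(22.0)), (np.float64(9.5), np.float64(22.5)), (np.float64(51.8), np.float64(23.0)), (np.float64(95.5), np.float64(22.5))] [124, 125, 127, 126, 126]
20 [(np.float64(-78.2), np.float64(22.0)), (np.float64(-34.0), np.float64(22.5)), (np.float64(9.8), np.float64(23.0)), (np.float64(52.2), np.float64(22.0)), (np.float64(95.2), np.float64(23.0))] [125, 126, 127, 126, 127]
```

Row spacing is about 44 mm, level within measuring error. Next I check B's height with a light centred press, then do the held 25 N press on A, which also shows A's height.

```bash
python3 - <<'E'
from h import *
def load(y,target,n=14,x=-0.5):
    z=130.5
    g=manip.servo_line(at(y,z,x),vel=40,guard=15)
    z=manip.read_tool_pos()[2] if g else z
    for k in range(n):
        F=manip.read_wrist_force()[2]+3.9
        e=target-F
        if abs(e)<1.0: break
        z-=np.clip(e/10,-.6,.8); manip.servo_line(at(y,z,x),vel=10)
    st(f"loaded cmd {z:.1f} k{k}"); return z
manip.servo_line(at(-34.3,195),vel=220);manip.servo_line(at(-34.3,136),vel=120);st("nearB")
load(-34.3,15,8)
manip.servo_line(at(-34.3,160),vel=150);manip.servo_line(at(52,160),vel=150);manip.servo_line(at(52,136),vel=120);st("nearA")
z=load(52,25)
for k in range(8):
    manip.wait(.2);print(round(manip.read_wrist_force()[2]+3.9,1),end=" ")
st("held")
E
```

```text
nearB t21.82 bx 1.4 by -34.1 z 136.5 [ 0.8  0.5 -4.7]
loaded cmd 127.9 k4 t23.11 bx -0.1 by -34.6 z 129.4 [-3.8  0.4 11. ]
nearA t24.55 bx 0.3 by 51.3 z 135.2 [-0.1 -0.4 -3.7]
loaded cmd 126.2 k6 t26.34 bx 0.5 by 51.8 z 129.5 [-7.   0.1 20.4]
24.5 24.1 23.5 23.7 22.5 23.8 24.2 23.3 held t27.94 bx 0.5 by 51.8 z 129.5 [-7.2  0.  19.4]
```

```bash
python3 - <<'E'
from h import *
manip.servo_line(at(52,126.0,-.5),vel=10)
for k in range(6):
    manip.wait(.2);print(round(manip.read_wrist_force()[2]+3.9,1),end=" ")
st("held")
manip.servo_line(at(52,175,-.5),vel=120)
manip.servo_line(at(195,175,-30),vel=200);manip.servo_line(at(195,94,-30),vel=130)
g=manip.servo_line(at(195,83,-30),vel=15,guard=5);st(f"down {g}")
manip.release();st("released")
manip.servo_line(at(195,230,-30),vel=150)
manip.reach([230,-450,260],down(0));st("away")
t=manip.capture("top");s=manip.capture("side")
i=cv2.resize(s["img"][110:310,225:385],None,fx=2,fy=2,interpolation=cv2.INTER_CUBIC)
j=cv2.resize(t["img"][110:280,150:390],None,fx=2,fy=400/170,interpolation=cv2.INTER_CUBIC)
cv2.imwrite("pics/end.png",np.clip(np.hstack([i,j])*1.6,0,255).astype(np.uint8)[:,:,::-1])
g=cv2.cvtColor(t["img"],cv2.COLOR_RGB2GRAY).astype(np.float32)
ys=np.arange(-118,118,0.5)
uv=proj(t,[at(y,42,10) for y in ys]).astype(np.float32)
p=cv2.remap(g,uv[None,:,0],uv[None,:,1],cv2.INTER_LINEAR)[0]
d=np.diff(np.r_[0,(p>0.83*np.percentile(p,90)).astype(int),0]);print([float(ys[a]+ys[b-1])/2 for a,b in zip(np.where(d>0)[0],np.where(d<0)[0]) if b-a>10])
E
```

```text
25.2 25.4 26.1 24.8 25.1 25.9 held t29.39 bx 0.5 by 51.8 z 129.5 [-7.2  0.3 22. ]
down True t32.12 bx -29.7 by 195.2 z 87.7 [0.1 1.  4.2]
released t32.74 bx -31.2 by 194.8 z 86.1 [0.5 0.3 0.1]
away t36.30 bx -286.0 by -444.6 z 259.9 [ 0.3 -0.  -0.2]
[-78.75, -34.75, 9.0, 51.75, 95.5]
```

View pics/end.png

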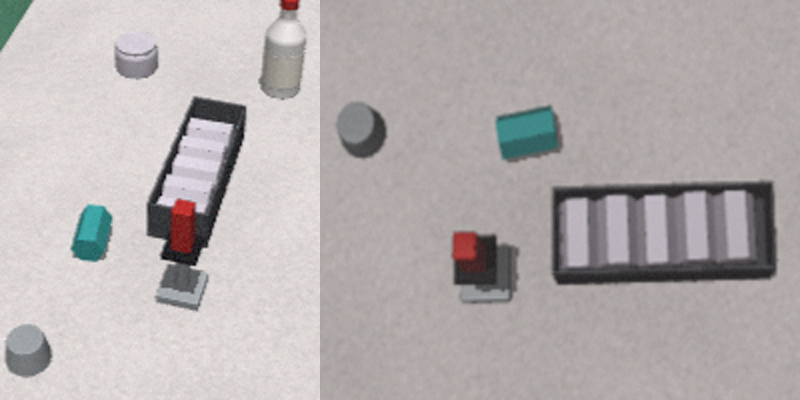

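The final picture shows five level ingots in the bin and the tamper upright at (485,275), with everything else where it was. Foot height over both worked ingots was about 42 mm, which matches a flat layer.

```bash
python3 -c "
from rig import manip
print(manip.close_job())"
```

```text
the job is handed in; nothing more can be done
None
```

The job is handed in at about 36 s: all five ingots lie level, the final press held about 25 N for over a second, and the tamper stands upright beside the bin with the bottle, tin and steel sample untouched.

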